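# Sweep a broken cup off the ware board

### The arm

A 6-joint arm with a two-finger parallel gripper is mounted at the origin on the work surface. World frame = base frame: x ahead of the robot, y to its left, z up, the work surface at z = 0. Lengths are in mm, angles in rad, forces in N, time in s.
With the tool pointing down it reaches from about 325 to 850 mm from the base axis. Payload 4.4 kg.
Tool frame: the origin (TCP) lies midway between the tips of the shut fingers; the grasp point (between the pads) lies 19 mm behind it (bot.hold_point_z is the distance from the TCP to the grasp point, in mm); z points along the fingers, y is the line along which they close (so a half turn about z gives the same grasp; the last joint's range is limited). The gripper opens to 94 mm and grips with 3 to 60 N. Pads are 16 mm wide; open, the fingers measure 119 mm over their backs; the gripper's body (75 mm by 177 mm) begins 78 mm behind the grasp point.
Start: joints at [1.109, 0.207, 1.542, -0, 1.393, -0.15], TCP at [175.856, 547.45, 205.447] pointing down, gripper open.
Joint ranges: [-2.73, 2.73], [-0.86, 2.22], [0.23, 2.46], [-1.11, 4.25], [0.08, 2.63], [-2.82, 2.82]. Speed limits (rad/s): [2.79, 2.79, 3.14, 3.14, 3.14, 3.14].

### API

Orientations are given as a rotation vector (axis times angle).
In Python, from cell import bot, eyes, nets, current_time, current_qpos, current_qd, current_joint_torque, current_position, current_tool_rot, current_wrist_force, current_ft_torque, current_gripper_width, current_finger_force gives the robot as it stands. The module is installed in compiled form; this text tells all that it offers. Calls block until the motion is done:
- bot.move_to(position, orientation): joint-space move of the TCP to a pose.
- bot.line_to(position, frame=None, v=150, threshold=None): straight line of the TCP; frame=None keeps the orientation; v is the mean speed in mm/s. With threshold (N) it stops when the force on the tool has changed by that much, and returns True; else False.
- bot.movej(angles): joint-space move.
- bot.let_go() and bot.clamp(): open the fingers fully, or close them until they stop; the grip force is fixed at half the most.
- bot.sleep(seconds).
- bot.solve_ik(position, orientation): joint angles nearest the present ones, or None.
- eyes.snapshot(name): name is "scene" or "top" or "wrist"; returns a dict with "img" (480x640x3 uint8, red, green, blue), "fx", "fy", "cx", "cy" (pixels), "R" (3x3) and "t" (3): a world point X has camera coordinates R X + t. Camera axes: x right, y down, z forward; pixel columns grow to the right and rows downward; lengths in mm; the calibration is good to about 2 mm. A picture is of the moment at which its call begins. There is no depth.
A pose or a line that the arm cannot do raises bot.Unreachable and nothing moves.
- bot.job_done(): hands the job in; it is judged then, once.
Trained networks look in a picture, given as the dict that the camera call returned (one of the last four; its "shot" number tells which), for a name from the list of things; names that differ only in an ending like _2 or _b are one class to them, and where a whole thing is asked for, a point or a joint stands for the part that bears it (a point fixed in the world has none). Each returns a list of dicts, best first, with "confidence" (0 to 1); they miss things now and then, are a little off and sometimes report something else, mostly with a low value. They report only what shows in the picture. A call takes as long as a camera call. They do not tell look-alikes from the thing itself.
- nets.trace(picture, label): "pixels" (480x640 bool, what is visible of it) and "position" ([row, column] in pixels, amid what is visible of it).
Readings, each from a call of its own:
- current_time(): time.
- current_qpos(): joint angles.
- current_qd(): joint speeds.
- current_joint_torque(): joint torques, N m.
- current_position(): TCP position.
- current_tool_rot(): TCP orientation.
- current_wrist_force(): force on the tool from outside, world axes, zero at the start.
- current_ft_torque(): the same for the moment, N m.
- current_gripper_width(): opening from 0.0 (shut) to 1.0 (fully open).
- current_finger_force(): force on a finger pad.
Only numpy, scipy, OpenCV 4.12 (cv2) and the standard library are available. Lean on these libraries where they do the work, as an engineer would, in place of code of your own. Each camera call takes 0.05 s, during which the arm holds its last target. There are 200 camera calls.

### The job

A cup has broken on the ware board: with your fingers, sweep its three broken pieces along the board and over its end into the sheet-steel scrap tray that is tucked under that end, pushing them and never picking one up. All three must end up lying in the scrap tray, and the whole cups must stay standing where they are.

Things in the scene. Friction and masses are not known exactly. Their poses are not given: they have to be found in the camera images.
- board: Ware board, plain plank 260 (its x) x 420 mm (its y), fixed on two cleats; flat top 60 mm above the bench, no raised edge. Origin: centre of its footprint at bench height. Ends at y = +210 and -210 mm: scrap tray under one, stilt box under the other, either way round. Broken pieces lie on its negative x half, about 110 mm apart along y; whole cups on its positive x half.
- tray: Scrap tray of bare sheet steel, empty and open, 300 (its x) x 200 mm (its y), 35 mm high, walls and floor 3 mm, fixed. Stands on the bench parallel to the board, centred on its width within 8 mm, tucked about 20 mm under one end of it, so that what goes over that end drops in. Origin: centre of its underside; axes parallel to the board's.
- stilt_box: Low wooden box 200 x 200 mm, 34 mm high, holding nine three-armed kiln stilts, fixed, tucked about 20 mm under the other end of the board; nothing belongs in it. Origin: centre of its underside, on the bench.
- rim_piece: Broken piece of cup rim and wall, about 40 mm (along its x) by 41 mm, curved to a radius of 36 mm and 5 mm thick, lying hollow side down, 10 mm high in the middle. Bare pinkish-white bisque like the cups. Origin: centre of its underside, z up as it lies. It lies loose on the board at the start, at any yaw; weighs 13 to 25 g.
- wall_piece: Smaller, angular broken piece of cup wall, about 37 mm (along its x) by 38 mm, curved to a radius of 36 mm and 5.5 mm thick, lying hollow side down, 10 mm high in the middle. Bare pinkish-white bisque like the cups. Origin: centre of its underside, z up as it lies. It lies loose on the board at the start, at any yaw; weighs 10 to 20 g.
- foot_piece: Broken-off round foot of a cup standing on its 36 mm foot with a jagged stump of wall that flares to 51 mm across, 6 to 17 mm high. Bare pinkish-white bisque like the cups. Origin: centre of its underside, z up as it lies. It lies loose on the board at the start, at any yaw; weighs 22 to 41 g.
- cup_a: Whole round bisque cup, 73 mm across and 58 mm high, standing loose and upright on the board, its centre about 80 mm to the positive x side of the board's middle line. Origin: centre of its underside; z up. To be left alone.
- cup_b: A second whole cup, the same as cup_a, also on the positive x side of the board. To be left alone.
Not all that is in view belongs to the job. What is shaped like the foot_piece but green or yellow is not meant.

How it is judged (in metres and radians):
At the end, for the whole second after the job is handed in: The three broken pieces lie in the scrap tray, no longer sliding or falling (slower than 0.1 m/s), each one's origin inside its walls and below its rim (35 mm above the bench); both whole cups stand upright, within 15 mm of where they stood (x of rim_piece in the frame of tray between -0.147 and 0.147 m and y of rim_piece in the frame of tray between -0.097 and 0.097 m and height (world z) of each of rim_piece, wall_piece, foot_piece below 0.035 m and linear speed of each of rim_piece, wall_piece, foot_piece below 0.1 m/s and x of wall_piece in the frame of tray between -0.147 and 0.147 m and y of wall_piece in the frame of tray between -0.097 and 0.097 m and x of foot_piece in the frame of tray between -0.147 and 0.147 m and y of foot_piece in the frame of tray between -0.097 and 0.097 m and distance of each of cup_a, cup_b from where it was at the start of the episode below 0.015 m and angle between each of cup_a, cup_b's own z axis and vertical below 0.15 rad); the robot touches nothing.
It fails at once if a broken piece is picked up: raised more than 25 mm above the board, or held by the fingers clear of the board (height (world z) of rim_piece above 0.085 m or (height (world z) of rim_piece above 0.072 m and contact force between the fingers and rim_piece above 0.3 N and contact force between rim_piece and board below 0.005 N and contact force between rim_piece and wall_piece below 0.005 N and contact force between rim_piece and foot_piece below 0.005 N)).
It fails at once if a broken piece is picked up: raised more than 25 mm above the board, or held by the fingers clear of the board (height (world z) of wall_piece above 0.085 m or (height (world z) of wall_piece above 0.072 m and contact force between the fingers and wall_piece above 0.3 N and contact force between wall_piece and board below 0.005 N and contact force between wall_piece and rim_piece below 0.005 N and contact force between wall_piece and foot_piece below 0.005 N)).
It fails at once if a broken piece is picked up: raised more than 25 mm above the board, or held by the fingers clear of the board (height (world z) of foot_piece above 0.085 m or (height (world z) of foot_piece above 0.072 m and contact force between the fingers and foot_piece above 0.3 N and contact force between foot_piece and board below 0.005 N and contact force between foot_piece and rim_piece below 0.005 N and contact force between foot_piece and wall_piece below 0.005 N)).
It fails at once if a whole cup is knocked over or shifted by more than 15 mm (distance of any of cup_a, cup_b from where it was at the start of the episode above 0.015 m or angle between any of cup_a, cup_b's own z axis and vertical above 0.3 rad).
It also fails if it takes over 67 s, if anything falls off the work surface, if the arm or the gripper's body presses on something with over 40 N, if the wrist force passes 120 N, or if a joint passes its speed limit or range.

## Working session

There is one attempt and no reset: what is moved stays moved. The work goes in short steps, each a Python script; the robot and the scene stay as the last script left them, time stands still between calls to the robot, and variables do not carry over. Pictures are saved under pics/ and viewed, at most 10 in all, crops included, and the job is handed in when it is done.

```bash
mkdir -p pics
cat > h.py <<'E'
import numpy as np, cv2
from cell import *
def px2w(s,rc,z):
    r,c=rc; d=s["R"].T@np.array([(c-s["cx"])/s["fx"],(r-s["cy"])/s["fy"],1.0]); o=-s["R"].T@s["t"]
    return o+d*(z-o[2])/d[2]
def save(s,n): cv2.imwrite(f"pics/{n}.png",s["img"][:,:,::-1])
E
python3 - <<'E'
from h import *
np.set_printoptions(precision=1,suppress=True)
for v in("top","scene"):
    s=eyes.snapshot(v); save(s,v+"0")
    print(v,-s["R"].T@s["t"])
    for l,z in(("board",60),("tray",35),("stilt_box",34),("rim_piece",65),("wall_piece",65),("foot_piece",68),("cup_a",118)):
        for d in nets.trace(s,l)[:4]:
            m=d["pixels"].astype(np.uint8); c=cv2.minAreaRect(cv2.findNonZero(m))
            print(l,round(d["confidence"],2),np.array(d["position"]),px2w(s,d["position"],z),[list(px2w(s,(q[1],q[0]),z)[:2].round(0)) for q in cv2.boxPoints(c)])
print(current_time(),current_tool_rot())
E
```

```text
top [429.1  25.1 839.9]
board 0.58 [227.7 343. ] [533.2 -23.3  60. ] [[np.float64(652.0), np.float64(206.0)], [np.float64(689.0), np.float64(-229.0)], [np.float64(428.0), np.float64(-242.0)], [np.float64(391.0), np.float64(177.0)]]
tray 0.82 [248.1 179.1] [507.4 275.9  35. ] [[np.float64(655.0), np.float64(389.0)], [np.float64(672.0), np.float64(176.0)], [np.float64(372.0), np.float64(147.0)], [np.float64(355.0), np.float64(352.0)]]
stilt_box 0.89 [207.6 507.7] [ 565.3 -327.2   34. ] [[np.float64(659.0), np.float64(-231.0)], [np.float64(680.0), np.float64(-406.0)], [np.float64(473.0), np.float64(-419.0)], [np.float64(453.0), np.float64(-248.0)]]
rim_piece 0.87 [255.3 419. ] [ 480.3 -153.8   65. ] [[np.float64(471.0), np.float64(-122.0)], [np.float64(507.0), np.float64(-142.0)], [np.float64(488.0), np.float64(-177.0)], [np.float64(451.0), np.float64(-157.0)]]
wall_piece 0.79 [240.8 349.5] [509.1 -33.6  65. ] [[np.float64(516.0), np.float64(-12.0)], [np.float64(533.0), np.float64(-40.0)], [np.float64(502.0), np.float64(-59.0)], [np.float64(485.0), np.float64(-32.0)]]
wall_piece 0.63 [1
[... 3303 characters left out ...]
5.0), np.float64(232.0)], [np.float64(368.0), np.float64(193.0)]]
cup_a 0.78 [284.1 275.9] [635.4 -98.1 118. ] [[np.float64(585.0), np.float64(-136.0)], [np.float64(599.0), np.float64(-66.0)], [np.float64(685.0), np.float64(-80.0)], [np.float64(672.0), np.float64(-146.0)]]
cup_a 0.63 [263.9 363.9] [622.7  69.9 118. ] [[np.float64(569.0), np.float64(48.0)], [np.float64(583.0), np.float64(120.0)], [np.float64(673.0), np.float64(95.0)], [np.float64(659.0), np.float64(27.0)]]
cup_a 0.23 [240.5 299.5] [545.9 -38.9 118. ] [[np.float64(539.0), np.float64(-64.0)], [np.float64(520.0), np.float64(-34.0)], [np.float64(553.0), np.float64(-22.0)], [np.float64(572.0), np.float64(-51.0)]]
0.8 [0.5 3.1 0. ]
```

View pics/top0.png

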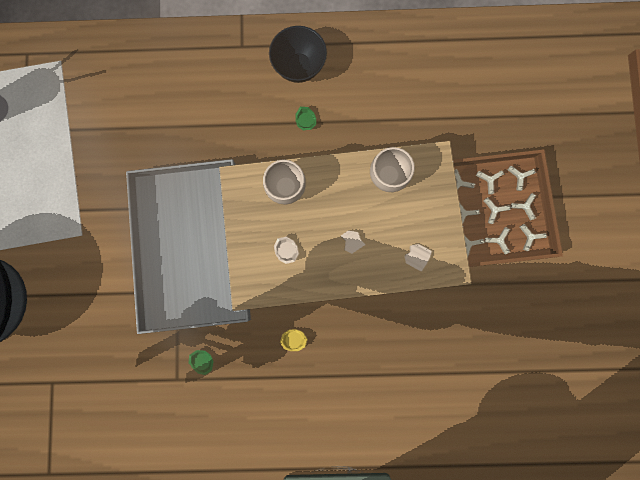

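```bash
python3 -c "
import cv2
i=cv2.imread('pics/top0.png')[120:320,250:470]
cv2.imwrite('pics/crop0.png',cv2.resize(i,None,fx=2.7,fy=2.7,interpolation=cv2.INTER_CUBIC))"
```

```text
(no output)
```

View pics/crop0.png

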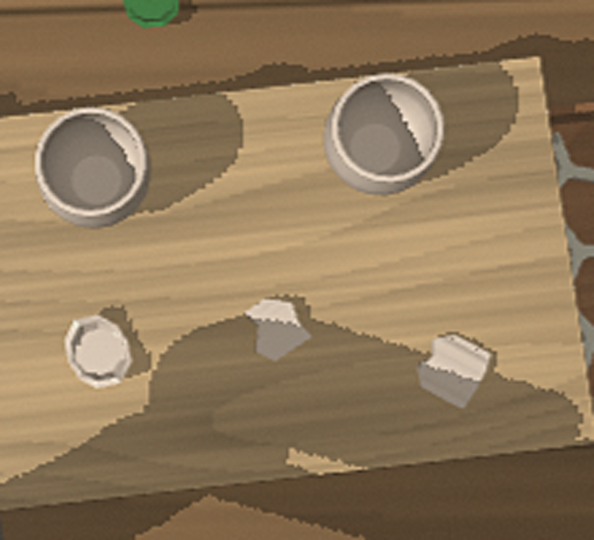

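The scrap tray is on the left, at board +y, and the stilt box is on the right. The candidates for foot_piece, by (row, col), are:
- bisque on the board at (250,288)
- green at (118,307) and (361,201)
- yellow at (341,293)

I choose the bisque one. In the crop, wall_piece is at (241,350) and rim_piece at (256,419). The cups are at (182,284) and (168,392). Next I'll fit the board frame, then push the foot first.

```bash
cat >> h.py <<'E'
from scipy.spatial.transform import Rotation as Ro
s0=dict(np.load("cam.npz")) if __import__("os").path.exists("cam.npz") else None
if s0 is None:
    s=eyes.snapshot("top"); s0={k:s[k] for k in("R","t","fx","fy","cx","cy")}; np.savez("cam.npz",**s0)
C=np.array([px2w(s0,p,60)[:2] for p in((142,450),(282,470),(165,219),(310,233))]) # ++: x+y-, x-y-, x+y+, x-y+
ey=(C[2]+C[3]-C[0]-C[1]); ey/=np.linalg.norm(ey); ex=np.array([ey[1],-ey[0]]); O=C.mean(0)
def tob(p): d=np.asarray(p)[:2]-O; return np.array([d@ex,d@ey])
def tow(x,y,z): return np.append(O+x*ex+y*ey,z)
def tool(sg=1):
    yt=sg*np.append(ex,0); zt=np.array([0,0,-1.]); return Ro.from_matrix(np.c_[np.cross(yt,zt),yt,zt]).as_rotvec()
def find(views=("top","scene")):
    for v in views:
        s=eyes.snapshot(v)
        for l,z in(("rim_piece",65),("wall_piece",65),("foot_piece",68),("cup_a",118)):
            for d in nets.trace(s,l)[:4]:
                b=tob(px2w(s,d["position"],z))
                if abs(b[0])<170 and -230<b[1]<420: print(v,l,round(d["confidence"],2),b.round(0))
    return s
E
python3 - <<'E'
from h import *
print(O,ex,[tob(c).round() for c in C])
find()
for sg in(1,-1):
    for x,y in((-40,240),(-40,-200)):
        for z in(63,130): q=bot.solve_ik(tow(x,y,z),tool(sg)); print(sg,y,z,None if q is None else np.round(q,2))
E
```

```text
[540.76517115 -23.15459606] [0.99671561 0.08098147] [array([ 126., -209.]), array([-126., -208.]), array([130., 210.]), array([-130.,  207.])]
top rim_piece 0.83 [ -70. -128.]
top wall_piece 0.79 [-36.  -6.]
top foot_piece 0.75 [-39. 108.]
top foot_piece 0.31 [-33. -14.]
top cup_a 0.98 [ 76. -88.]
top cup_a 0.57 [71. 96.]
scene rim_piece 0.73 [-41.  -9.]
scene rim_piece 0.61 [ -67. -127.]
scene wall_piece 0.58 [-39.  -4.]
scene foot_piece 0.65 [-154.   96.]
scene foot_piece 0.6 [-42. 107.]
scene cup_a 0.92 [88. 87.]
scene cup_a 0.76 [ 91. -85.]
1 240 63 [0.25 0.27 1.79 0.   1.09 0.17]
1 240 130 [0.25 0.18 1.74 0.   1.22 0.17]
1 -200 63 [-0.56  0.34  1.69  0.    1.11 -0.65]
1 -200 130 [-0.56  0.26  1.64  0.    1.24 -0.65]
-1 240 63 None
-1 240 130 None
-1 -200 63 [-0.56  0.34  1.69  0.    1.11  2.5 ]
-1 -200 130 [-0.56  0.26  1.64  0.    1.24  2.5 ]
```

```bash
cat >> h.py <<'E'
def push(x0,y0,x1,y1,v=70):
    bot.line_to(tow(x0,y0,64),v=120); bot.line_to(tow(x1,y1,64),v=v)
    print("F",np.round(current_wrist_force(),1)); bot.line_to(tow(x1,y1-12 if y1<200 else y1,140),v=150)
E
python3 - <<'E'
from h import *
bot.clamp(); bot.move_to(tow(-41,50,150),tool())
push(-41,50,-41,240); print(current_time())
bot.move_to(tow(-37,-70,150),tool())
s=find(); save(s,"s1"); s=eyes.snapshot("top"); save(s,"t1")
E
```

```text
F [ 1.2 -0.6  0.4]
9.3667
top rim_piece 0.61 [-14. 296.]
top wall_piece 0.84 [-32. -11.]
top foot_piece 0.98 [-18. 206.]
top cup_a 0.73 [ 85. -60.]
scene wall_piece 0.54 [-36.  -7.]
scene foot_piece 0.72 [-17. 214.]
scene foot_piece 0.56 [-146.   91.]
scene cup_a 0.81 [89. 86.]
scene cup_a 0.8 [ 86. -86.]
```

View pics/s1.png

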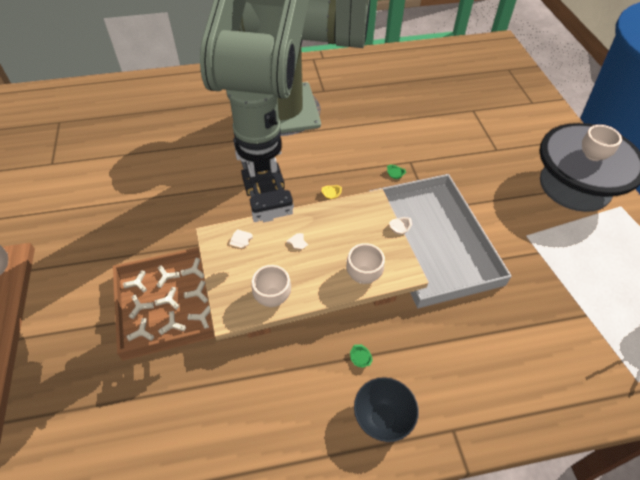

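The foot slid off to the side and now sits on the board's edge at (226,400), board (-18,210). I'll push it again from straight behind.

Run:
```python
from h import *
bot.move_to(tow(-17,150,150),tool())
push(-17,160,-17,250,v=90)
bot.move_to(tow(-37,-70,150),tool()); print(current_time())
s=find(); save(s,"s2")
```

```text
F [-0.7  0.9  0.2]
15.8833
top wall_piece 0.61 [-34. -13.]
top foot_piece 0.95 [-13. 233.]
top cup_a 0.9 [68. 93.]
top cup_a 0.59 [ 84. -57.]
top cup_a 0.25 [-39.  -8.]
scene rim_piece 0.49 [ -76. -125.]
scene rim_piece 0.4 [ 49. 286.]
scene wall_piece 0.45 [-37.  -5.]
scene foot_piece 0.69 [-152.   93.]
scene foot_piece 0.54 [ 27. 225.]
scene cup_a 0.62 [ 91. -92.]
scene cup_a 0.59 [88. 91.]
```

View pics/s2.png

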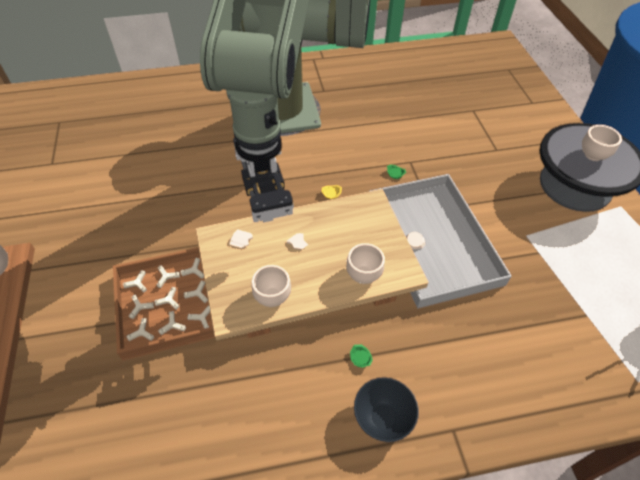

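The foot is now in the tray at (240,416). Next I'll push the wall piece in stages, re-centring on it after each one.

```bash
cat >> h.py <<'E'
def loc(label,g,tol=32):
    P=[]
    for v in("top","scene"):
        s=eyes.snapshot(v)
        c=[tob(px2w(s,d["position"],65)) for l in(label,"rim_piece","wall_piece") for d in nets.trace(s,l)]
        c=[b for b in c if np.hypot(*(b-g))<tol]
        if c: P.append(c[0])
    save(s,f"loc{int(current_time()*10)}")
    if not P: return None
    print(label,[p.round() for p in P],round(current_time(),1)); return np.mean(P,0)
def stage(label,p,y1,v=85,back=50):
    """push piece at p with tool ending at y1, back off, relocate"""
    bot.line_to(tow(p[0],p[1]-48,64),v=150); bot.line_to(tow(p[0],y1,64),v=v)
    bot.line_to(tow(p[0],y1-back,125),v=180)
    return loc(label,np.array([p[0],y1+27]))
E
python3 - <<'E'
from h import *
p=np.array([-37,-6.])
for y1 in(45,120):
    bot.line_to(tow(p[0],p[1]-48,110),v=200)
    p=stage("wall_piece",p,y1)
    if p is None: print("lost"); break
E
```

```text
lost
```

```bash
python3 - <<'E'
from h import *
print(current_time(),tob(current_position())); find()
E
ls pics; cp pics/loc*.png pics/v1.png
```

```text
19.5167 [-37.37809504  -4.50891439]
top rim_piece 0.65 [ -74. -107.]
top foot_piece 0.69 [-14. 292.]
top foot_piece 0.66 [-18. 229.]
top cup_a 0.66 [66. 93.]
top cup_a 0.64 [107. -98.]
scene rim_piece 0.74 [ -69. -123.]
scene wall_piece 0.61 [-20.  68.]
scene foot_piece 0.49 [-155.   93.]
scene foot_piece 0.47 [ 30. 228.]
scene cup_a 0.94 [86. 88.]
scene cup_a 0.62 [ 90. -89.]
crop0.png
loc195.png
s1.png
s2.png
scene0.png
t1.png
top0.png
```

View pics/v1.png

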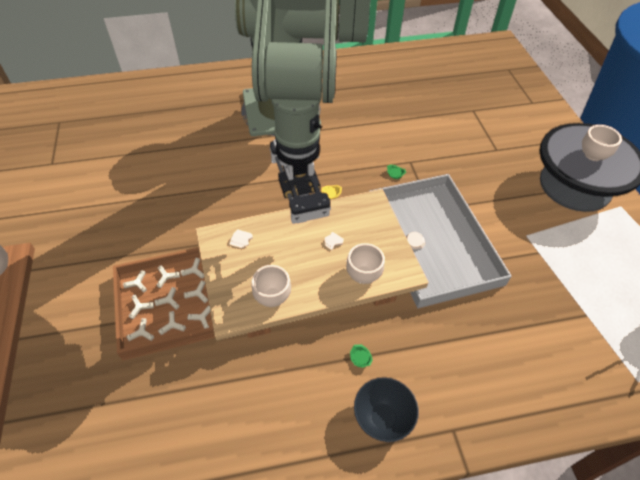

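The wall piece is at (241,333), about (-20,68) in board coordinates. Both pieces have drifted toward +x, so I'll push from the +x side with a slight slant back.

```bash
cat >> h.py <<'E'
def stage(label,p,y1,off=6,slant=-10,v=85,back=55,look=True):
    x=p[0]+off
    bot.line_to(tow(x,p[1]-46,95),v=180)
    bot.line_to(tow(x,p[1]-46,64),v=120); bot.line_to(tow(x+slant,y1,64),v=v)
    bot.line_to(tow(x+slant,y1-back,125),v=200)
    if look: return loc(label,np.array([x+slant,y1+27]),42)
E
python3 - <<'E'
from h import *
p=np.array([-20,68.])
p=stage("wall_piece",p,130)
if p is not None and abs(p[0]+25)<25:
    p=stage("wall_piece",p,250,off=4,slant=-4,look=False)
print(current_time())
bot.line_to(tow(-68,-60,125),v=300); bot.line_to(tow(-68,-180,125),v=250)
s=find(); save(s,"s3"); print(current_time())
E
```

```text
wall_piece [array([-12., 160.]), array([-10., 162.])] 23.2
26.3667
top rim_piece 0.89 [ -70. -121.]
top wall_piece 0.76 [-53. 225.]
top foot_piece 0.9 [-15. 235.]
top cup_a 0.7 [ 76. -93.]
top cup_a 0.63 [72. 95.]
scene rim_piece 0.7 [ -75. -124.]
scene foot_piece 0.71 [ 34. 229.]
scene foot_piece 0.48 [-149.   95.]
scene cup_a 0.85 [91. 87.]
scene cup_a 0.63 [ 90. -88.]
28.525
```

View pics/s3.png

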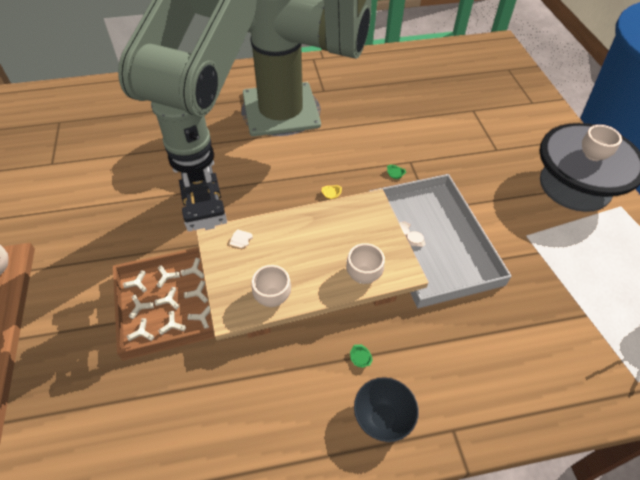

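The wall piece is in the tray at (228,404). Next is the rim piece.

Run:
```python
from h import *
p=np.array([-69,-126.])
for y1 in(-65,20,105):
    p=stage("rim_piece",p,y1,off=3,slant=0)
    if p is None or not -105<p[0]<0: print("stop"); break
print(current_time()); find(("scene",))
```

```text
rim_piece [array([-81., -31.]), array([-82., -36.])] 31.6
rim_piece [array([-85.,  48.]), array([-83.,  54.])] 34.8
rim_piece [array([-90., 131.])] 37.9
37.875
scene rim_piece 0.54 [-89. 138.]
scene wall_piece 0.64 [ 23. 231.]
scene foot_piece 0.49 [ 27. 223.]
scene cup_a 0.89 [ 84. -86.]
scene cup_a 0.78 [94. 87.]
```

Run:
```python
from h import *
stage("rim_piece",np.array([-90,135.]),250,off=0,slant=0,look=False)
bot.line_to(tow(-80,-60,160),v=300); bot.sleep(.3)
s=find(); save(s,"s4"); print(current_time())
```

```text
top rim_piece 0.71 [-82. 238.]
top wall_piece 0.75 [-51. 220.]
top foot_piece 0.72 [-20. 232.]
top cup_a 0.96 [72. 95.]
top cup_a 0.76 [ 81. -87.]
scene rim_piece 0.74 [-39. 236.]
scene wall_piece 0.47 [ 21. -13.]
scene foot_piece 0.62 [-156.   86.]
scene foot_piece 0.44 [ 20. 231.]
scene cup_a 0.89 [ 92. -88.]
scene cup_a 0.87 [91. 85.]
43.3667
```

View pics/s4.png

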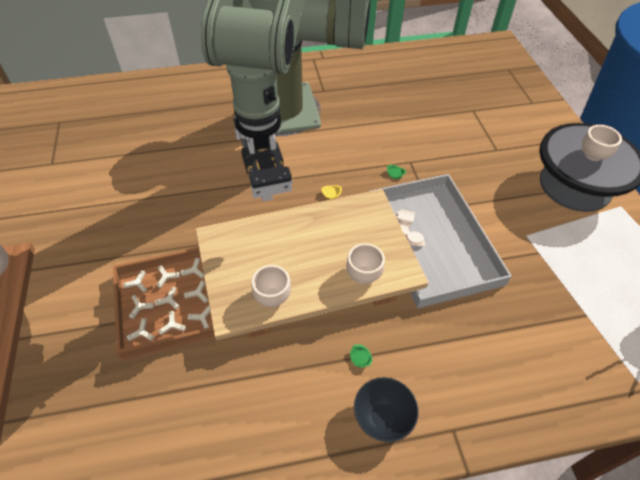

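The rim is at (216,406), the wall is partly hidden at (230,404) and the foot is at (240,416). All are in the tray and the board is clear. Before handing in, I'll check closely that the wall piece lies flat.

Run:
```python
from h import *
a=eyes.snapshot("top"); b=eyes.snapshot("scene")
c1=cv2.resize(a["img"][200:320,150:270],(400,400),interpolation=cv2.INTER_CUBIC); c2=cv2.resize(b["img"][190:270,370:450],(400,400),interpolation=cv2.INTER_CUBIC)
cv2.imwrite("pics/c4.png",np.hstack([c1,c2])[:,:,::-1])
```

```text
(no output)
```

View pics/c4.png

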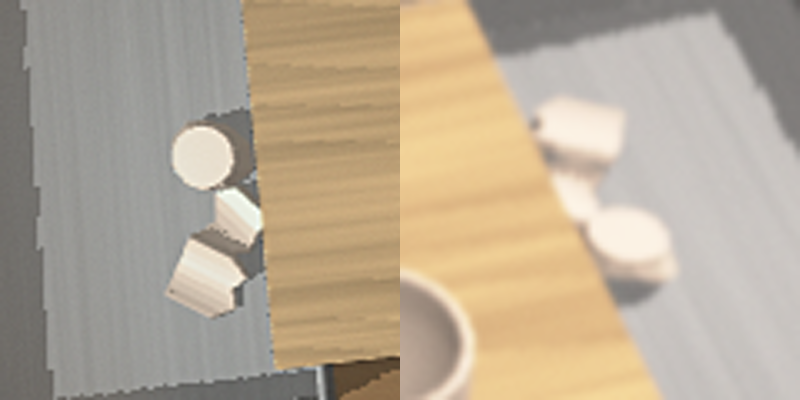

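The crops show the foot upside down and the wall and rim pieces lying low on the tray floor, all inside the walls. The cups haven't moved and the arm is clear, so I'm handing in.

```bash
python3 -c "
from cell import bot
print(bot.job_done())"
```

```text
the job is handed in; nothing more can be done
None
```

I swept all three broken pieces over the board's end into the scrap tray, where the last pictures show them lying with both cups still standing in place, and handed the job in at about 43 s of the 67 s; no verdict came back.

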